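Clamp the lathe's tool rest with a T-bolt

ROBOT

A 6-joint arm with a two-finger parallel gripper is mounted at the origin on the work surface. World frame = base frame: x ahead of the robot, y to its left, z up, the work surface at z = 0. Lengths are in m, angles in rad, forces in N, time in s.
With the tool pointing down it reaches from about 0.375 to 0.925 m from the base axis. Payload 5.7 kg.
Tool frame: the origin (TCP) lies at the very end of the fingers, on their centre line; the grasp point (between the pads) lies 19 mm behind it (robot.grasp_offset is the distance from the TCP to the grasp point, in m); z points along the fingers, x is the direction in which the jaws open and shut, and the axes are right-handed (so a half turn about z gives the same grasp; the last joint's range is limited). The gripper opens to 85 mm and grips with 20 to 120 N. Pads are 22 mm wide; open, the fingers measure 114 mm over their backs; the gripper's body (76 mm by 85 mm) begins 54 mm behind the grasp point. The pads swing forward as they close: fully open they stand 13 mm farther back than shut.
Start: joints at [1.153, 0.359, 1.51, -0, 1.272, -0.115], TCP at [0.179, 0.573, 0.231] pointing down, gripper open.
Joint ranges: [-2.97, 2.97], [-1.01, 2.36], [0.21, 2.38], [-0.96, 4.11], [0.2, 2.71], [-2.98, 2.98]. Speed limits (rad/s): [2.39, 2.39, 3.14, 3.14, 3.14, 3.14].

INTERFACE

Orientations are given as a unit quaternion [x, y, z, w].
In Python, from cell import robot, viewer gives the robot as it stands. Calls block until the motion is done:
- robot.movep(position, orientation): joint-space move of the TCP to a pose.
- robot.move_straight(position, rate=0.15, frame=None): straight line of the TCP; frame=None keeps the orientation; rate is the mean speed in m/s.
- robot.move_j(angles): joint-space move.
- robot.set_gripper(opening): opening from 0.0 (shut) to 1.0 (fully open); the grip force is fixed at half the most; returns when the fingers have stopped.
- robot.pause(seconds).
- robot.inverse_kinematics(position, orientation): joint angles nearest the present ones, or None.
- robot.sense(): the state.
- viewer.read_camera(name): name is "scene" or "top"; returns the picture (480x640x3 uint8, blue, green, red); there is no depth.
- viewer.calibration(name): a dict with "vfov" (degrees; the focal length in pixels is half the picture's height over the tangent of half this angle, whatever the lens; pixels are square), "cx", "cy" (the principal point, pixels), "world_from_camera" (4x4, takes a point from camera to world coordinates). Camera axes: x right, y up, looking along -z (the intrinsics and any distortion apply to the point x, -y, -z); pixel columns grow to the right and rows downward; lengths in m; the calibration is good to about 2 mm. A picture is of the moment at which its call begins. calibration takes no time and is no camera call.
A pose or a line that the arm cannot do raises robot.MotionError and nothing moves.
- robot.close_job(): hands the job in, once; it reports no verdict.
The state is a dict: "time_s": time; "qpos": joint angles; "joint_vel": joint speeds; "effort": joint torques, N m; "ee_pos": TCP position; "eef_rot": TCP orientation; "wrist_force": force on the tool from outside, world axes, zero at the start; "wrist_torque": the same for the moment, N m; "finger_gap": opening from 0.0 (shut) to 1.0 (fully open).
Only numpy, scipy, OpenCV 4.12 (cv2) and the standard library are available. Lean on these libraries where they do the work, as an engineer would, in place of code of your own. Each camera call takes 0.05 s, during which the arm holds its last target.

TASK

Take the clamp bolt with the red wing out of the wooden rack and lower its T-head lengthwise through the slot in the lathe's blue tool-rest foot until its collar sits on the foot. Then turn it a quarter turn, so that the T-head locks crosswise under the lathe bed, and let go of it, standing upright. Leave the other two clamp bolts in the rack.

Things in the scene. Friction and masses are not known exactly. Their poses are not given: they have to be found in the camera images.
- red_clamp_grip (a point): Centre of the red wing (64 x 16 x 36 mm high) of a loose upright steel T-bolt, about 0.3 kg. x: along the wing and the parallel T-head; y: across (16 mm); z: up. Below this point: wing underside 18 mm, round collar (50 mm diameter) 30 to 38 mm, 14 mm shank, T-head (58 x 14 mm) 80 to 94 mm. It hangs by its collar in an open slot of the rack (75 mm high): lift it straight out, 60 mm.
- slot_mouth (a point): Centre of the slot (30 x 80 mm) in the top of the fixed blue foot, 104 mm above the table. x: across slot and bed; y: along both; z: up. Foot 14 mm thick, then a 32 mm bed gap; bed underside 34 mm below this point, free space under it. Tool rest at y +110 mm, 75 mm high. Clamp seated: wing centre 38 mm above this point, head 8 mm clear under the bed, turns freely either way, no stop.
- black_clamp_grip (a point): Centre of the black wing of another clamp bolt, otherwise the same as the red one. The three stand in a row in the rack, in any order, 100 mm apart across their wings. This one stays there.
- green_clamp_grip (a point): Centre of the round green knob (40 mm diameter, 36 mm high) of the third clamp bolt in the rack, of the same height. It stays there.

How it is judged:
By the outcome, as a careful person would: the job done as asked, in the order asked, and still so for the second after the job is handed in, with the robot touching nothing.
It also fails if it takes over 38 s, if anything falls off the work surface, if the arm or the gripper's body presses on something with over 40 N, if the wrist force passes 120 N, or if a joint passes its speed limit or range.

## Working session

There is one attempt and no reset: what is moved stays moved. The work goes in short steps, each a Python script; the robot and the scene stay as the last script left them, time stands still between calls to the robot, and variables do not carry over. Pictures are saved under pics/ and viewed, and the job is handed in when it is done.

```bash
ls; mkdir -p pics; python3 - <<'E'
from cell import robot, viewer
import cv2
for n in("scene","top"):
    cv2.imwrite(f"pics/{n}0.png",viewer.read_camera(n)); print(viewer.calibration(n))
s=robot.sense();print(s["time_s"],s["eef_rot"],s["ee_pos"],robot.grasp_offset)
E
```

```text
pics
{'vfov': 53.770815653515605, 'cx': 314.31874422048435, 'cy': 240.68051506705302, 'world_from_camera': array([[ 0.85551494, -0.30128972,  0.42109226,  0.9527995 ],
       [ 0.51728679,  0.53276403, -0.66975881, -0.68734752],
       [-0.02255137,  0.79081414,  0.61164078,  0.73489477],
       [ 0.        ,  0.        ,  0.        ,  1.        ]])}
{'vfov': 57.316873824911674, 'cx': 320.6797515321905, 'cy': 235.04903807147554, 'world_from_camera': array([[-0.0205023 ,  0.98318971, -0.1814322 ,  0.42183636],
       [-0.99977371, -0.01913184,  0.00930059, -0.06555109],
       [ 0.00567312,  0.18158183,  0.98335947,  0.98155541],
       [ 0.        ,  0.        ,  0.        ,  1.        ]])}
0.1 [ 8.05659343e-01  5.92378510e-01 -7.39541642e-04  4.21227697e-04] [0.1786739  0.5721413  0.23052838] 0.0187
```

View pics/scene0.png

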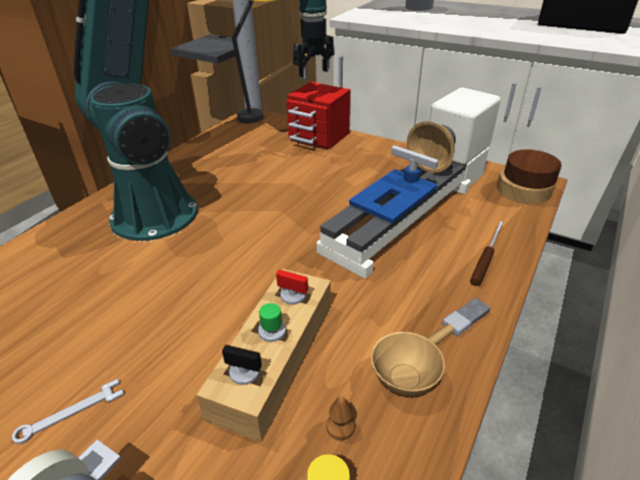

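View pics/top0.png

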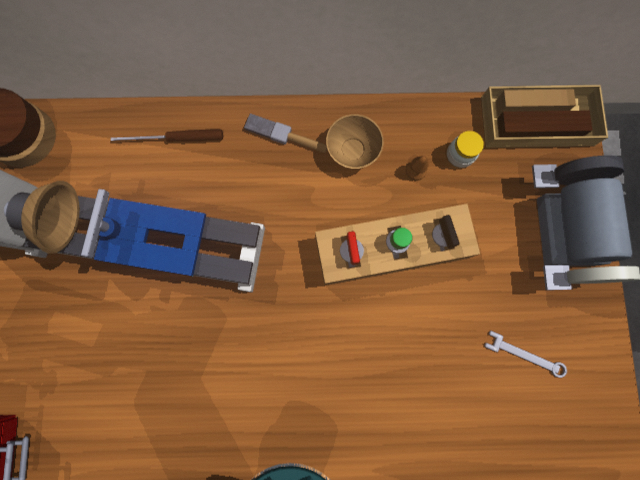

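```bash
cat > h.py <<'E'
import numpy as np, cv2
from cell import robot, viewer
def ray(n,uv):
    c=viewer.calibration(n);f=240/np.tan(np.radians(c["vfov"]/2));T=c["world_from_camera"]
    d=T[:3,:3]@np.array([(uv[0]-c["cx"])/f,-(uv[1]-c["cy"])/f,-1]);return T[:3,3],d
def onz(n,uv,z):
    o,d=ray(n,uv);return o+d*(z-o[2])/d[2]
def tri(a,b):
    (o1,d1),(o2,d2)=ray("top",a),ray("scene",b)
    t=np.linalg.lstsq(np.c_[d1,-d2],o2-o1,rcond=None)[0]
    p,q=o1+t[0]*d1,o2+t[1]*d2;return (p+q)/2,np.linalg.norm(p-q)
E
python3 - <<'E'
import cv2
t=cv2.imread("pics/top0.png");s=cv2.imread("pics/scene0.png")
a=cv2.resize(t[215:285,310:470],None,fx=5,fy=5,interpolation=cv2.INTER_NEAREST);cv2.imwrite("pics/a.png",a)
a=cv2.resize(t[190:290,80:220],None,fx=5,fy=5,interpolation=cv2.INTER_NEAREST);cv2.imwrite("pics/b.png",a)
a=cv2.resize(s[160:310,260:440],None,fx=4,fy=4,interpolation=cv2.INTER_NEAREST);cv2.imwrite("pics/c.png",a)
E
```

```text
(no output)
```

View pics/a.png

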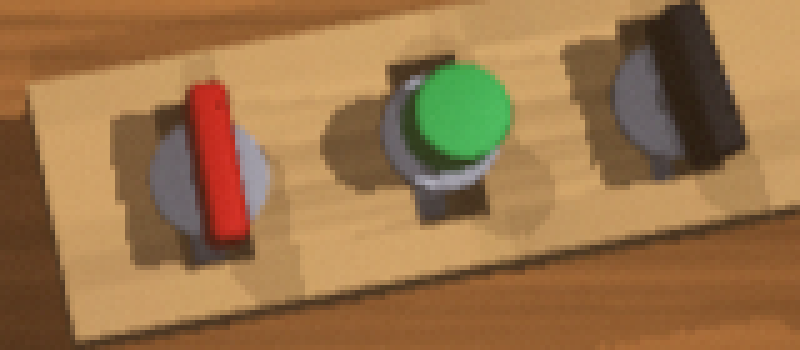

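View pics/b.png

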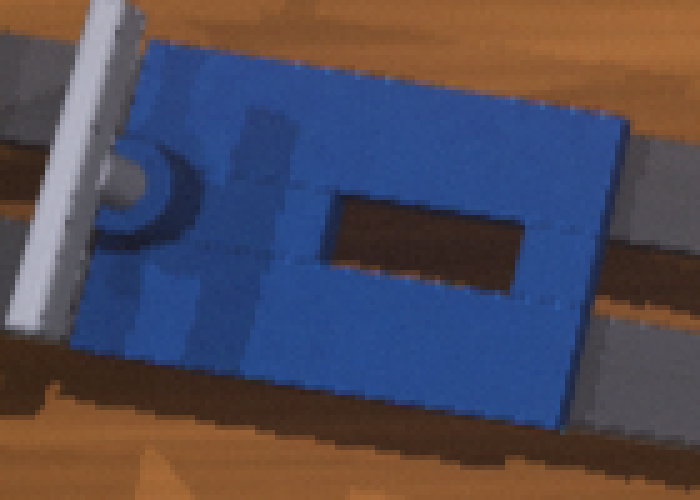

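View pics/c.png

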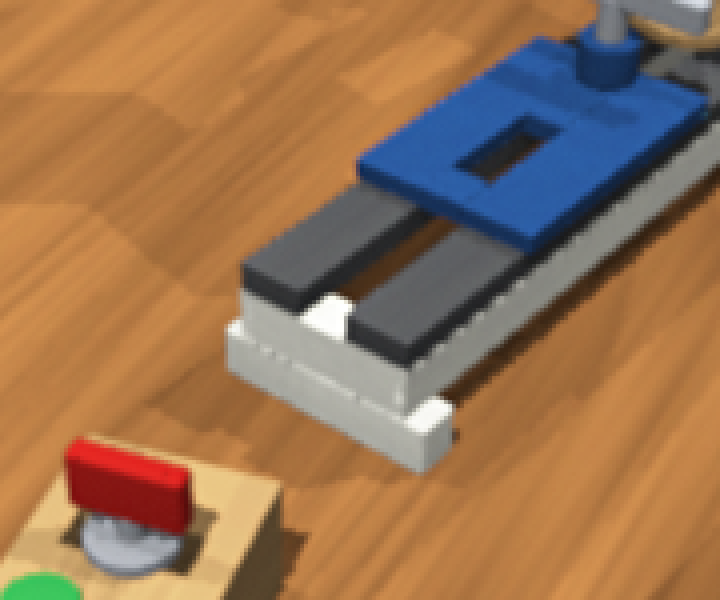

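```bash
python3 - <<'E'
from h import *
t=cv2.imread("pics/top0.png");s=cv2.imread("pics/scene0.png")
B=lambda p:(np.array(p)+.5)/5-.5+[80,190]
C=lambda p:(np.array(p)+.5)/4-.5+[260,160]
A=lambda p:(np.array(p)+.5)/5-.5+[310,215]
np.set_printoptions(precision=4,suppress=True)
sb=[(333,190),(525,222),(510,295),(320,262)]; sc=[(562,130),(492,183),(457,165),(528,115)]
P=[]; Q=[]
for b,c in zip(sb,sc):
    P.append(onz("top",B(b),.104));Q.append(onz("scene",C(c),.104)); print(P[-1],Q[-1],tri(B(b),C(c)))
for X in(np.array(P),np.array(Q)):
    m=X.mean(0);l=(X[0]+X[3]-X[1]-X[2])/2;w=(X[0]+X[1]-X[2]-X[3])/2
    print("slot",m,np.linalg.norm(l),np.linalg.norm(w),"yaw long",np.degrees(np.arctan2(l[1],l[0])),np.degrees(np.arctan2(w[1],w[0])))
# foot corners
for b in[(150,40),(628,120),(560,428),(70,345)]: print("foot",onz("top",B(b),.104))
for n,im in(("top",t),("scene",s)):
    h=cv2.cvtColor(im,cv2.COLOR_BGR2HSV)
    for nm,m in(("red",((h[...,0]<8)|(h[...,0]>172))&(h[...,1]>170)&(h[...,2]>60)),("green",(abs(h[...,0].astype(int)-65)<15)&(h[...,1]>120))):
        k=np.uint8(m); k[:, :240]=0; 
        if n=="scene": k[:250]=0
        cs=max(cv2.findContours(k,0,2)[0],key=cv2.contourArea); print(n,nm,cv2.boundingRect(cs),cv2.minAreaRect(cs))
        if nm=="red":
            if n=="top":
                box=cv2.boxPoints(cv2.minAreaRect(cs)); print([onz("top",p,.131)for p in box])
top=[(190,85),(226,82),(248,237),(212,240)]
print("redtop",[onz("top",A(p),.131) for p in top],np.mean([onz("top",A(p),.131) for p in top],0))
scn=[(68,443),(85,437),(192,462),(188,472)]
print([onz("scene",C(p),.131) for p in scn],np.mean([onz("scene",C(p),.131) for p in scn],0))
print("rack",[onz("top",A(p),.075) for p in((28,85),(75,342))])
E
```

```text
[0.6061 0.2807 0.104 ] [0.6024 0.2782 0.104 ] (array([0.6041, 0.2789, 0.105 ]), np.float64(0.004101142157027659))
[0.5913 0.2022 0.104 ] [0.5895 0.2026 0.104 ] (array([0.5905, 0.2015, 0.1052]), np.float64(0.0012072022120934308))
[0.5614 0.2072 0.104 ] [0.5627 0.2103 0.104 ] (array([0.5624, 0.2078, 0.1048]), np.float64(0.0027168159316281193))
[0.5764 0.2844 0.104 ] [0.5768 0.2843 0.104 ] (array([0.5766, 0.2845, 0.1038]), np.float64(0.00024253857458233965))
slot [0.5838 0.2436 0.104 ] 0.07920689833704354 0.030064958329640703 yaw long 79.16454864073523 -8.305464573778348
slot [0.5829 0.2438 0.104 ] 0.07604304600685519 0.027100498019203764 yaw long 79.80457918901357 -14.804625804837613
foot [0.6706 0.3591 0.104 ]
foot [0.633  0.1616 0.104 ]
foot [0.5073 0.1853 0.104 ]
foot [0.5446 0.3827 0.104 ]
top red (347, 231, 13, 33) ((352.7254333496094, 247.28390502929688), (32.38805389404297, 8.689477920532227), 80.90972137451172)
[array([ 0.584 , -0.1234,  0.131 ]), array([ 0.5864, -0.1405,  0.131 ]), array([ 0.5227, -0.1482,  0.131 ]), array([ 0.5204, -0.1314,  0.131 ])]
top green (393, 228, 19, 19) ((402.0, 237.0), (18.0, 18.0), 90.0)
scene red (276, 270, 32, 23) ((291.6328125, 281.0021057128906), (34.33354949951172, 16.554824829101562), 14.931418418884277)
scene green (259, 303, 23, 29) ((270.0610046386719, 317.048828125), (27.939180374145508, 21.092424392700195), 83.6598129272461)
redtop [array([ 0.5847, -0.1268,  0.131 ]), array([ 0.5856, -0.1411,  0.131 ]), array([ 0.5239, -0.1475,  0.131 ]), array([ 0.523 , -0.1335,  0.131 ])] [ 0.5543 -0.1372  0.131 ]
[array([ 0.5221, -0.1423,  0.131 ]), array([ 0.5268, -0.1346,  0.131 ]), array([ 0.5815, -0.1243,  0.131 ]), array([ 0.5836, -0.1312,  0.131 ])] [ 0.5535 -0.1331  0.131 ]
rack [array([ 0.5967, -0.0628,  0.075 ]), array([ 0.4886, -0.0801,  0.075 ])]
```

```bash
cat >> h.py <<'E'
from scipy.spatial.transform import Rotation as R
np.set_printoptions(precision=4,suppress=True)
def down(yaw): return (R.from_euler('z',yaw,degrees=True)*R.from_euler('x',180,degrees=True)).as_quat()
def st():
    s=robot.sense();print(round(s["time_s"],2),np.array(s["ee_pos"]),np.array(s["qpos"]),"F",np.array(s["wrist_force"]),"gap",s["finger_gap"])
    return s
def pics(k):
    for n in("scene","top"): cv2.imwrite(f"pics/{n}{k}.png",viewer.read_camera(n))
E
python3 - <<'E'
from h import *
p=[.554,-.1355]; q=down(-82)
print(robot.inverse_kinematics(p+[.23],q),robot.inverse_kinematics([.5834,.2437,.25],down(-10.8)),robot.inverse_kinematics([.5834,.2437,.127],down(79.2)))
robot.movep(p+[.20],q); st()
robot.set_gripper(.75)
robot.move_straight(p+[.098],.1); st()
pics(1)
E
python3 - <<'E'
import cv2
t=cv2.imread("pics/top1.png")[180:300,280:480];s=cv2.imread("pics/scene1.png")[200:350,200:400]
cv2.imwrite("pics/d.png",cv2.vconcat([cv2.resize(t,(500,300)),cv2.resize(s,(500,300))]))
E
```

```text
[-0.361   0.3175  1.5771 -0.      1.2469  1.0702] [ 0.2865  0.3901  1.413  -0.      1.3385  0.475 ] [ 0.2865  0.5072  1.5473 -0.      1.0871 -1.0958]
2.92 [ 0.5542 -0.1347  0.2   ] [-0.3597  0.3467  1.6138  0.0002  1.1811  1.0701] F [ 0.4708 -0.0944 -0.252 ] gap 1.005696988215122
4.44 [ 0.5545 -0.1357  0.0986] [-0.361   0.4678  1.7141  0.      0.9585  1.0702] F [-0.3863  0.9004 -0.2953] gap 0.7549527355675373
```

View pics/d.png

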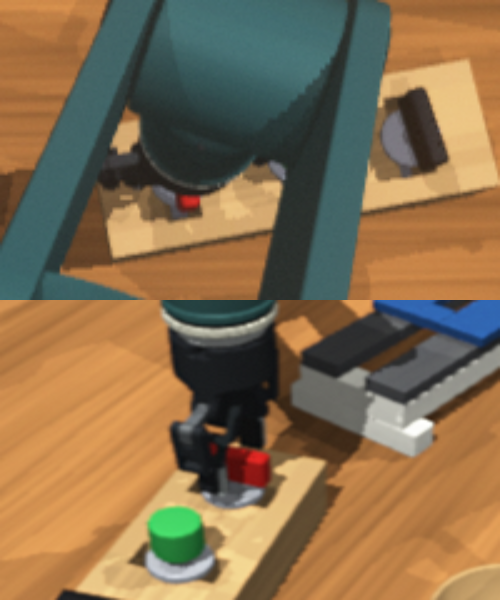

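The open fingers straddle the red wing: in the scene crop the wing shows at about (248,465), between the pads. Closing and lifting.

```bash
python3 - <<'E'
from h import *
robot.set_gripper(0.0); s=st()
x,y=.554,-.1355
robot.move_straight([x,y,.178],.08); st()
robot.move_straight([x,y,.235],.15); st()
pics(2)
E
python3 - <<'E'
import cv2
t=cv2.imread("pics/top2.png")[180:300,280:480];s=cv2.imread("pics/scene2.png")[150:350,200:400]
cv2.imwrite("pics/e.png",cv2.hconcat([cv2.resize(t,(350,210)).copy() if 0 else cv2.resize(t,(400,400)),cv2.resize(s,(400,400))]))
E
```

```text
5.03 [ 0.5544 -0.1359  0.0984] [-0.3612  0.468   1.7143 -0.0004  0.9583  1.0702] F [-0.2939 -1.9011  3.4202] gap 0.18083296882640712
6.18 [ 0.5535 -0.1353  0.1774] [-0.361   0.3708  1.6394 -0.      1.1326  1.0702] F [-0.1399  0.6995 -4.1392] gap 0.17224341550585298
6.72 [ 0.5536 -0.1354  0.2344] [-0.361   0.3133  1.5718 -0.      1.2571  1.0702] F [ 0.0558 -0.3512 -3.1701] gap 0.17822792037482357
```

View pics/e.png

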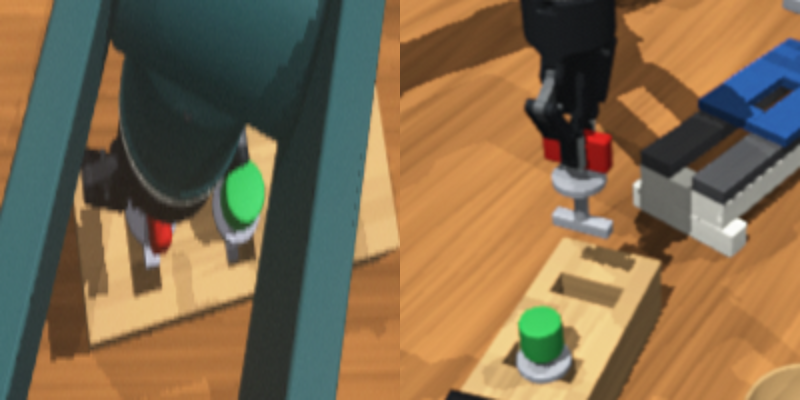

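The bolt hangs upright, clear of the rack; its T-head is at about (582,222) in the right crop. Moving it over the slot.

```bash
python3 - <<'E'
from h import *
robot.movep([.5834,.2437,.24],down(-10.8)); st()
robot.move_straight([.5834,.2437,.195],.1); robot.pause(.2); st()
pics(3)
E
python3 - <<'E'
import cv2
t=cv2.imread("pics/top3.png")[150:300,60:260];s=cv2.imread("pics/scene3.png")[80:280,300:500]
cv2.imwrite("pics/f.png",cv2.hconcat([cv2.resize(t,(200,150)),cv2.resize(s,(600,600))[:150]][:0] or [cv2.resize(s,(600,600))]))
cv2.imwrite("pics/g.png",cv2.resize(t,(600,450)))
E
```

```text
8.23 [0.5837 0.2424 0.2399] [ 0.2849  0.3979  1.4263 -0.0009  1.3177  0.4754] F [ 0.3265 -1.5018 -3.7626] gap 0.1775787592701859
9.03 [0.584  0.2439 0.1959] [0.2864 0.436  1.4786 0.     1.2253 0.475 ] F [ 0.6227 -0.2842 -3.549 ] gap 0.1763863790785756
```

View pics/f.png

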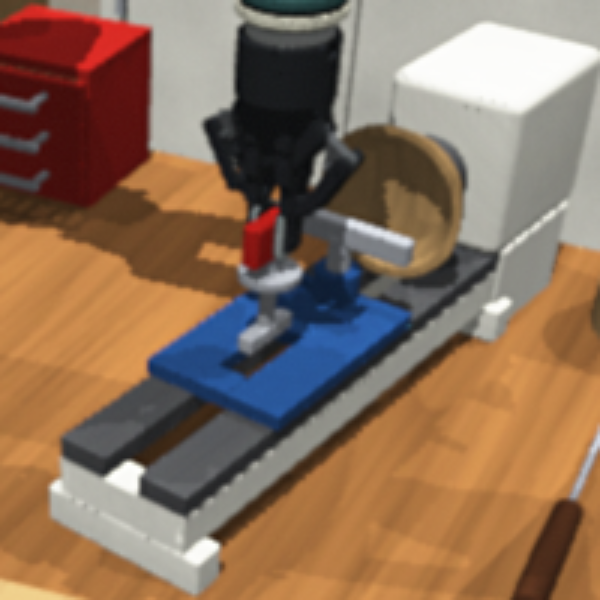

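View pics/g.png

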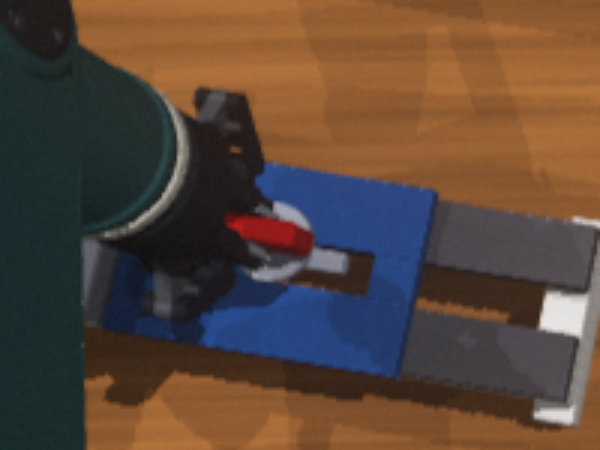

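```bash
python3 - <<'E'
from h import *
G=lambda p:(np.array(p)+.5)/3-.5+[60,150]
u=np.array([np.cos(np.radians(79.2)),np.sin(np.radians(79.2))]);v=np.array([u[1],-u[0]])
for p in((348,251),(345,276),(347,263)):
    w=onz("top",G(p),.1316)[:2]-[.5834,.2437]; print(w@u,w@v)
Fp=lambda p:(np.array(p)+.5)/3-.5+[300,80]
for p,z in(((240,340),.1316),((266,350),.1316),((240,355),.1176),((266,352),.1176)):
    w=onz("scene",Fp(p),z)[:2]-[.5834,.2437]; print("s",w@u,w@v)
E
```

```text
-0.03094952152518254 0.010211482874711218
-0.03278006967445087 -0.006330247193339212
-0.03211301034733037 0.0023052997063092166
s -0.03549851989171354 0.00023598132311182865
s -0.034471653999194794 0.024457194276808817
s -0.035043464027500665 0.0009678881914539006
s -0.018107674149724223 0.014268366122917677
```

```bash
python3 - <<'E'
from h import *
u=np.array([np.cos(np.radians(79.2)),np.sin(np.radians(79.2))]);v=np.array([u[1],-u[0]])
p=list(np.array([.5834,.2437])+.0025*u-.001*v)
robot.move_straight(p+[.187],.06); 
f0=st()["wrist_force"][2]
for z in(.165,.145,.132,.129,.1275,.126,.125,.124):
    robot.move_straight(p+[z],.05); s=st(); 
    if np.linalg.norm(s["wrist_force"]-np.array([0,0,f0]))>6: print("contact");break
pics(4)
E
python3 - <<'E'
import cv2
s=cv2.imread("pics/scene4.png")[80:280,300:500]
cv2.imwrite("pics/i.png",cv2.resize(s,(600,600)))
E
```

```text
9.43 [0.5822 0.2464 0.1862] [0.2911 0.4459 1.488  0.     1.2092 0.4793] F [ 0.1216 -0.5295 -2.8493] gap 0.18120937273911544
10.02 [0.5828 0.2463 0.1647] [ 0.2907  0.4674  1.5103 -0.      1.1644  0.4793] F [ 1.0753 -0.7892 -4.3175] gap 0.17486419540616313
10.57 [0.5827 0.2463 0.1447] [0.2907 0.4884 1.5299 0.     1.1239 0.4792] F [ 0.0153 -0.7764 -3.9459] gap 0.1772025910334901
10.97 [0.5825 0.2462 0.1315] [0.2908 0.5028 1.5421 0.     1.0977 0.4793] F [-0.1565  0.2367 -3.2034] gap 0.18084929728259072
11.22 [0.5828 0.2463 0.1289] [0.2907 0.5057 1.5444 0.     1.0917 0.4792] F [-0.8273 -0.1316 -2.4202] gap 0.17463614546173223
11.47 [0.5829 0.2464 0.1275] [ 0.2908  0.5073  1.5455 -0.      1.0887  0.4793] F [ 0.3626 -0.6587 -3.1973] gap 0.17766516346032177
11.72 [0.583  0.2464 0.1274] [ 0.2908  0.5072  1.546  -0.0001  1.0877  0.4792] F [-2.363  -1.2272  7.2622] gap 0.17633697735089743
contact
```

View pics/i.png

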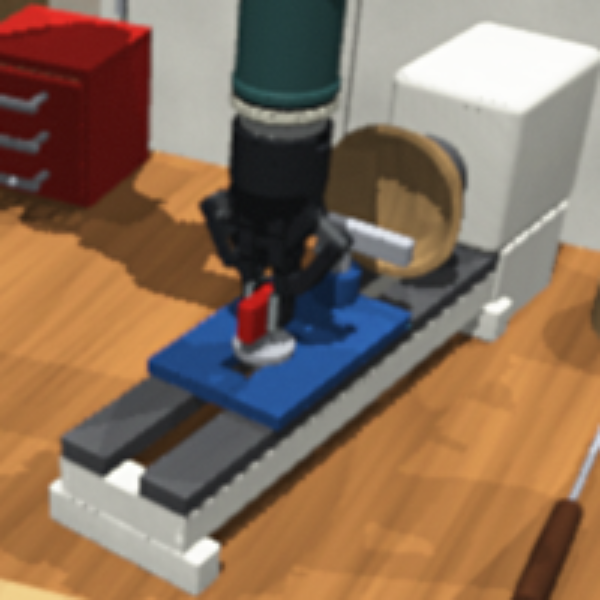

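Collar seated (in contact at TCP z 0.127, at about (263,347) in the crop). Now the quarter turn.

```bash
python3 - <<'E'
from h import *
u=np.array([np.cos(np.radians(79.2)),np.sin(np.radians(79.2))]);v=np.array([u[1],-u[0]])
p=list(np.array([.5834,.2437])+.0025*u-.001*v)
for a in(19.2,49.2,79.2):
    robot.movep(p+[.127],down(a)); s=st()
    print(np.degrees(R.from_quat(s["eef_rot"]).as_matrix()[:2,0]@[0,0]) if 0 else np.degrees(np.arctan2(*R.from_quat(s["eef_rot"]).as_matrix()[[1,0],0])),s["wrist_torque"])
robot.pause(.3);st()
pics(5)
E
python3 - <<'E'
import cv2
t=cv2.imread("pics/top5.png")[150:300,60:260];s=cv2.imread("pics/scene5.png")[80:280,300:500]
cv2.imwrite("pics/j.png",cv2.hconcat([cv2.resize(s,(400,400)),cv2.resize(t,(400,400))]))
E
```

```text
12.39 [0.5832 0.2465 0.1275] [ 0.2908  0.5074  1.5455  0.      1.0878 -0.0414] F [0.6638 0.8418 1.071 ] gap 0.1751151246034881
19.03418607114625 [0.1503 0.1113 0.038 ]
12.96 [0.5832 0.2467 0.1274] [ 0.2909  0.5075  1.5455  0.0005  1.0877 -0.5639] F [0.0521 1.3445 1.1825] gap 0.17892531076678705
48.96715534116259 [ 0.3702  0.1726 -0.02  ]
13.53 [0.5832 0.2463 0.1274] [ 0.2907  0.5074  1.5456 -0.0002  1.0879 -1.0873] F [0.1318 0.8694 3.9958] gap 0.17716389710824346
78.95936328163876 [0.0815 0.2471 0.0371]
13.82 [0.5832 0.2463 0.1274] [ 0.2906  0.5075  1.5456 -0.0001  1.0879 -1.0894] F [-1.772   1.0878  5.5487] gap 0.17723302667924562
```

View pics/j.png

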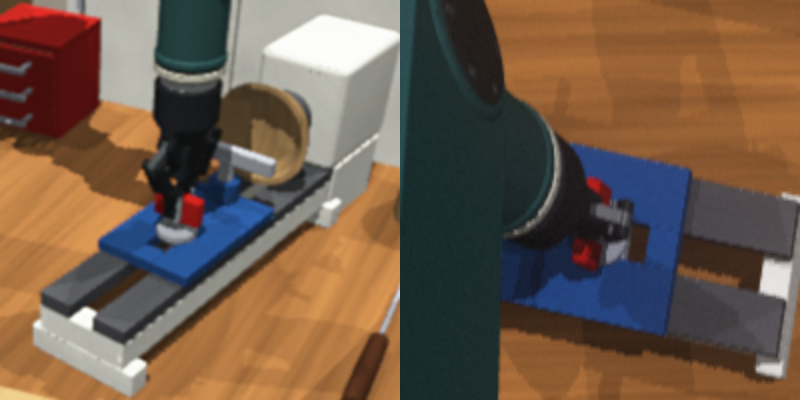

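The wing now lies across the bed, with its ends at about (160,205) and (193,212) in the left crop and the collar on the foot. Releasing and withdrawing upward.

```bash
python3 - <<'E'
from h import *
robot.set_gripper(.6); s=st()
p=list(s["ee_pos"][:2])
robot.move_straight(p+[.16],.05)
robot.move_straight(p+[.27],.12); st()
robot.movep([.42,.30,.30],down(79.2)); st()
j=list(robot.sense()["qpos"]); j[0]+=.9; robot.move_j(j); robot.pause(.3); st()
pics(6)
t=cv2.imread("pics/top6.png")[150:300,60:260];s=cv2.imread("pics/scene6.png")[80:280,300:500]
cv2.imwrite("pics/k.png",cv2.hconcat([cv2.resize(s,(400,400)),cv2.resize(t,(400,300),).copy() if 0 else cv2.resize(t,(400,400))]))
E
```

```text
14.36 [0.5828 0.2462 0.1267] [ 0.2907  0.5082  1.5462 -0.0001  1.0876 -1.0913] F [-0.3714  0.6968  0.2394] gap 0.59938241033
16.23 [0.5822 0.246  0.269 ] [ 0.2906  0.3767  1.3866  0.      1.3801 -1.0917] F [-0.4861  0.0569 -0.0365] gap 0.6007927031131528
16.97 [0.4211 0.3    0.3   ] [ 0.4859  0.1792  1.5893 -0.0008  1.3719 -0.8966] F [ 0.6079 -0.4367 -1.2956] gap 0.6012733507391599
18.92 [0.0273 0.5163 0.3   ] [ 1.3849  0.1791  1.5893 -0.0009  1.3719 -0.8966] F [-1.0614  0.315  -0.2177] gap 0.5984417764081632
```

View pics/k.png

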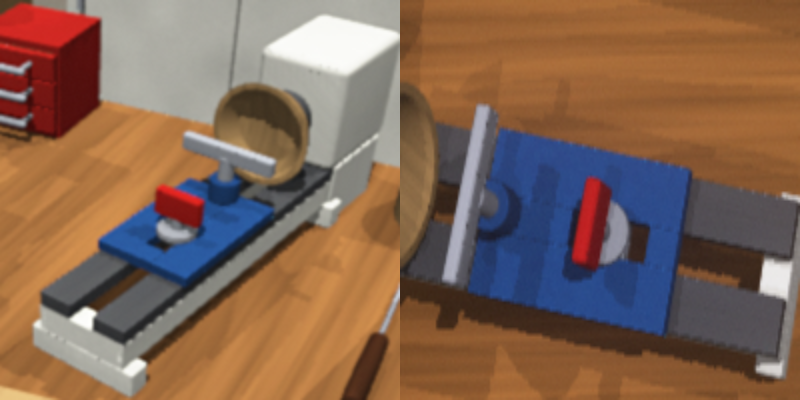

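View pics/top6.png

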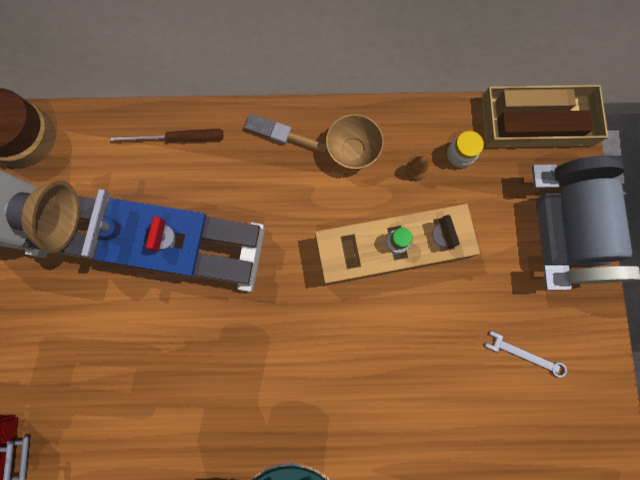

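```bash
python3 - <<'E'
from h import *
t=cv2.imread("pics/top6.png");h=cv2.cvtColor(t,cv2.COLOR_BGR2HSV)
m=np.uint8(((h[...,0]<8)|(h[...,0]>172))&(h[...,1]>170)&(h[...,2]>150));m[:, :130]=0;m[:,180:]=0
c=max(cv2.findContours(m,0,2)[0],key=cv2.contourArea);b=[onz("top",p,.160)[:2] for p in cv2.boxPoints(cv2.minAreaRect(c))]
print(b,np.mean(b,0))
e=[b[i+1]-b[i] for i in range(3)];d=max(e,key=np.linalg.norm);print(np.degrees(np.arctan2(d[1],d[0])),np.linalg.norm(d))
E
python3 - <<'E'
import cv2
s=cv2.imread("pics/scene6.png")[150:220,350:450];t=cv2.imread("pics/top6.png")[200:270,110:210]
cv2.imwrite("pics/l.png",cv2.hconcat([cv2.resize(s,(400,280)),cv2.resize(t,(400,280))]))
E
```

```text
[array([0.5576, 0.2578]), array([0.6166, 0.2463]), array([0.6131, 0.2336]), array([0.5542, 0.2453])] [0.5854 0.2457]
-11.057501278344914 0.06013659615393525
```

View pics/l.png

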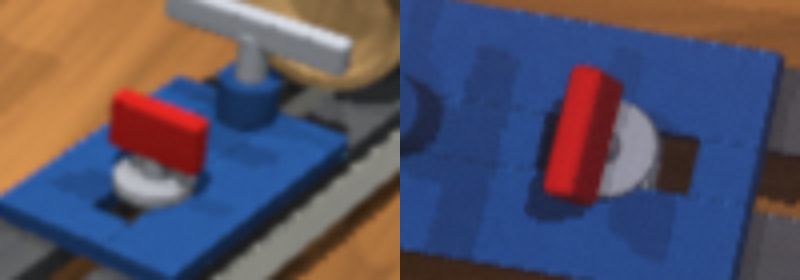

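The bolt stands upright with its collar flat on the foot. The wing yaw is −11.1°, against −10.8° for exactly crosswise. The other two bolts are still in the rack.

```bash
python3 -c "
from cell import robot
print(robot.close_job())"
```

```text
the job is handed in; nothing more can be done
None
```

I lifted the red clamp bolt out of the rack and lowered its T-head lengthwise through the slot until the collar touched the foot. Contact came at TCP z 0.127 with a force of about 10 N. I then turned it 90°, let go, and moved the arm clear. The job was handed in at about 19 s, well under the 38 s limit.

- **Position and angle:** the last pictures show the bolt standing upright with its collar flat on the foot. The wing is at −11.1°, against −10.8° for exactly crosswise. The wing top is centred about 3 mm from the slot centre I measured.
- **Other bolts:** the green and black bolts are still in the rack, and nothing else moved.
- **Not seen directly:** the T-head under the bed is hidden from both cameras. That it is locked crosswise follows from the wing angle and the seated height.
- **Camera disagreement:** the two views differed by about 4 mm on the red wing's position, and I used a value in between. Above the slot, the top view put the T-head about 3 mm off along the slot and 2 mm across it. I corrected most of that before lowering.

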